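# Take the tall stop out of the jig's T-slot

### The arm

A 6-joint arm with a two-finger parallel gripper is mounted at the origin on the work surface. World frame = base frame: x ahead of the robot, y to its left, z up, the work surface at z = 0. Lengths are in m, angles in rad, forces in N, time in s.
With the tool pointing down it reaches from about 0.325 to 0.9 m from the base axis. Payload 6.1 kg.
Tool frame: the origin (TCP) lies midway between the tips of the shut fingers; the grasp point (between the pads) lies 19 mm behind it; z points along the fingers, y is the line along which they close (so a half turn about z gives the same grasp; the last joint's range is limited). The gripper opens to 85 mm and grips with 20 to 120 N. Pads are 22 mm wide; open, the fingers measure 114 mm over their backs; the gripper's body (76 mm by 85 mm) begins 54 mm behind the grasp point. The pads swing forward as they close: fully open they stand 13 mm farther back than shut.
Start: joints at [-1.274, 0.22, 1.526, -0, 1.395, -0.126], TCP at [0.256, -0.57, 0.231] pointing down, gripper open.
Joint ranges: [-2.98, 2.98], [-0.91, 2.08], [0.09, 2.57], [-1.24, 4.39], [0.2, 2.65], [-2.68, 2.68]. Speed limits (rad/s): [2.57, 2.57, 3.01, 3.14, 3.14, 3.14].

### API

Orientations are given as [roll, pitch, yaw] about the fixed x, y, z axes, in that order (R = Rz(yaw) Ry(pitch) Rx(roll)).
In Python, from plant import movep, move_l, set_joints, gripper_to, hold, inverse_kinematics, observe, get_image, get_calibration, Unreachable, job_done gives the robot as it stands. Calls block until the motion is done:
- movep(position, orientation): joint-space move of the TCP to a pose.
- move_l(position, feed=0.15, rotation=None, max_force=None): straight line of the TCP; rotation=None keeps the orientation; feed is the mean speed in m/s. With max_force (N) it stops when the force on the tool has changed by that much, and returns True; else False.
- set_joints(angles): joint-space move.
- gripper_to(opening, f_grip=None): finger opening in m; f_grip is the grip in N (None keeps the last); returns when the fingers have stopped.
- hold(seconds).
- inverse_kinematics(position, orientation): joint angles nearest the present ones, or None.
- observe(): the state.
- get_image(name): name is "scene" or "top" or "wrist"; returns (picture, depth): 400x640x3 uint8, red, green, blue; 400x640 float32, m along the optical axis (not along the pixel's ray), 0 where there is no reading.
- get_calibration(name): a dict with "intrinsics" (3x3 intrinsics, pixels), "dist_coeffs" ([k1, k2, p1, p2, k3] as OpenCV has them; the pictures are not rectified), "world_from_camera" (4x4, takes a point from camera to world coordinates). Camera axes: x right, y down, z forward; pixel columns grow to the right and rows downward; lengths in m; the calibration is good to about 2 mm. A picture is of the moment at which its call begins: read the wrist's pose just before it. get_calibration takes no time and is no camera call; for the wrist camera it gives the pose at the moment of the call.
A pose or a line that the arm cannot do raises Unreachable and nothing moves.
- job_done(): hands the job in; it is judged then, once.
The state is a dict: "time_s": time; "q": joint angles; "joint_velocities": joint speeds; "joint_torque": joint torques, N m; "eef_pos": TCP position; "tcp_rot": TCP orientation; "ft_force": force on the tool from outside, world axes, zero at the start; "torque": the same for the moment, N m; "opening": finger opening in m; "grasp_force": force on a finger pad.
Only numpy, scipy, OpenCV 4.12 (cv2) and the standard library are available. Lean on these libraries where they do the work, as an engineer would, in place of code of your own. Each camera call takes 0.05 s, during which the arm holds its last target. There are 200 camera calls.

### The job

The jig no longer needs its tall stop block: slide it along its T-slot to the open end, lift it out there, and stand it upright on its foot in the large empty compartment of the hardware tray. Set it down, do not drop it, and leave the low stop block where it is in the other slot.

Things in the scene. Friction and masses are not known exactly. Their poses are not given: they have to be found in the camera images.
- tall_stop_mid (a point): Tall stop: dark wood block 44 mm along the slot (x), 32 wide (y), 50 high, 7 mm nut on top, rigid on a steel T-foot: neck 30x12, foot plate 50x32x6 mm. 0.16 kg. Point: centre of the block, 42 mm above the foot's underside, 25 below the block's top. Starts in either slot, block 3 mm above the jig's top. Slides freely; the slot's lips stop it lifting except at the open end.
- low_stop_mid (a point): Low stop: same material, foot and plan size as the tall stop, but its block is only 22 mm high; it stands in the jig's other slot. Point: centre of its wooden block, 28 mm above the foot's underside. It stays where it is.
- slot_exit (a point): On top of the jig, a fixed plywood board 30 mm thick, midway between its two T-slots (at y = +55 and -55 mm) and level with their open ends. x: along the slots towards the open ends; z up. Slot: floor 14 mm down, 40 mm wide, 18 mm gap between lips. Lips end at x = -55 mm; a stop centred at x = -20 to +25 mm lifts straight out. Red-handled clamps 50 mm high are fixed at y below -130 mm.
- tray_in (a point): Centre of the floor (4 mm above the bench) of the large empty compartment of the shallow wooden hardware tray, fixed to the bench. The compartment is 151 mm (x) by 144 mm (y) inside; its walls are 3 mm thick and rise 18 mm above this floor. The narrow compartment on its +x side holds small hardware.
Mind the look-alikes: they are no part of the job. What is shaped like the part that bears tall_stop_mid but green or turquoise is not meant.

How it is judged:
By the outcome, as a careful person would: the job done as asked, in the order asked, and still so for the second after the job is handed in, with the robot touching nothing.
It also fails if it takes over 48 s, if anything falls off the work surface, if the arm or the gripper's body presses on something with over 40 N, if the wrist force passes 120 N, or if a joint passes its speed limit or range.

## Working session

There is one attempt and no reset: what is moved stays moved. The work goes in short steps, each a Python script; the robot and the scene stay as the last script left them, time stands still between calls to the robot, and variables do not carry over. Pictures are saved under pics/ and viewed, at most 10 in all, crops included, and the job is handed in when it is done.

```bash
mkdir -p pics; ls; cat > h.py <<'E'
import numpy as np, cv2
from plant import *
def save(name,fn):
    c=get_calibration(name); im,d=get_image(name)
    cv2.imwrite(f'pics/{fn}.png',im[:,:,::-1]); np.savez(f'pics/{fn}.npz',im=im,d=d,K=c['intrinsics'],D=c['dist_coeffs'],T=c['world_from_camera'])
def ray(fn,u,v):
    f=np.load(f'pics/{fn}.npz'); p=cv2.undistortPoints(np.array([[[u,v]]],float),np.array(f['K'],float),np.array(f['D'],float))[0,0]
    T=f['T']; return T[:3,3],T[:3,:3]@np.array([p[0],p[1],1.]),f['d'][int(round(v)),int(round(u))]
def P(fn,u,v):
    o,r,d=ray(fn,u,v); return o+r*d
def atz(fn,u,v,z):
    o,r,d=ray(fn,u,v); return o+r*(z-o[2])/r[2]
def tri(*obs):
    A=np.zeros((3,3));b=np.zeros(3)
    for fn,u,v in obs:
        o,r,_=ray(fn,u,v); r=r/np.linalg.norm(r); M=np.eye(3)-np.outer(r,r); A+=M;b+=M@o
    return np.linalg.solve(A,b)
E
python3 - <<'E'
from h import *
save('top','top0');save('scene','scene0')
print(observe()['time_s'])
for n in('top','scene'): print(np.round(get_calibration(n)['world_from_camera'],3))
E
```

```text
pics
0.1
[[-0.021 -0.982  0.186  0.39 ]
 [-0.999  0.016 -0.028 -0.036]
 [ 0.024 -0.187 -0.982  1.216]
 [ 0.     0.     0.     1.   ]]
[[-0.426  0.617 -0.662  1.38 ]
 [ 0.905  0.285 -0.317  0.332]
 [-0.007 -0.734 -0.679  0.856]
 [ 0.     0.     0.     1.   ]]
```

View pics/top0.png

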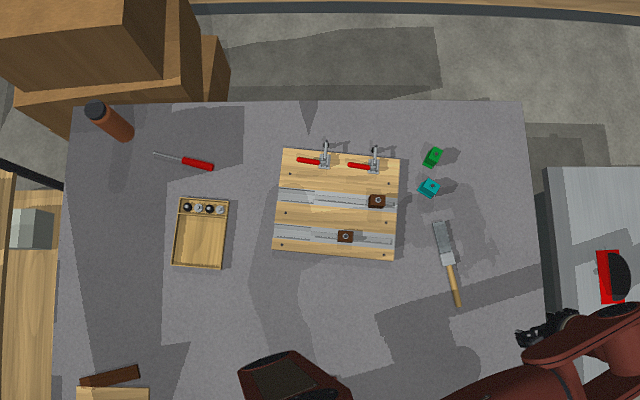

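View pics/scene0.png

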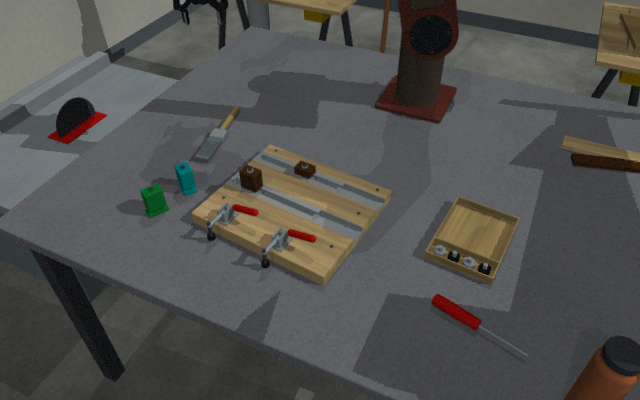

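Candidates: dark wood blocks at top (377,200)/scene (251,178) and top (345,236)/scene (305,170), plus green and turquoise blocks at top (432,157) and (429,187), which are excluded by colour. The tall stop looks like the first one. I'll confirm this in enlarged crops.

```bash
python3 - <<'E'
from h import *
t=cv2.imread('pics/top0.png');s=cv2.imread('pics/scene0.png')
cv2.imwrite('pics/c1.png',cv2.resize(t[140:272,262:412],None,fx=4,fy=4,interpolation=cv2.INTER_CUBIC))
cv2.imwrite('pics/c2.png',cv2.resize(s[140:284,190:395],None,fx=3.9,fy=3.9,interpolation=cv2.INTER_CUBIC))
E
```

```text
(no output)
```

View pics/c1.png

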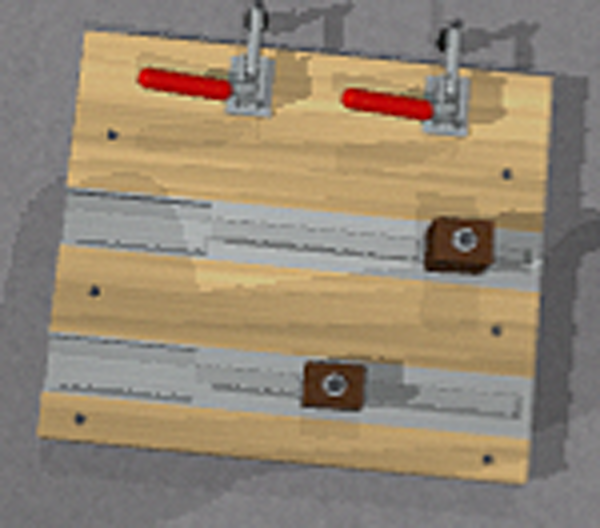

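View pics/c2.png

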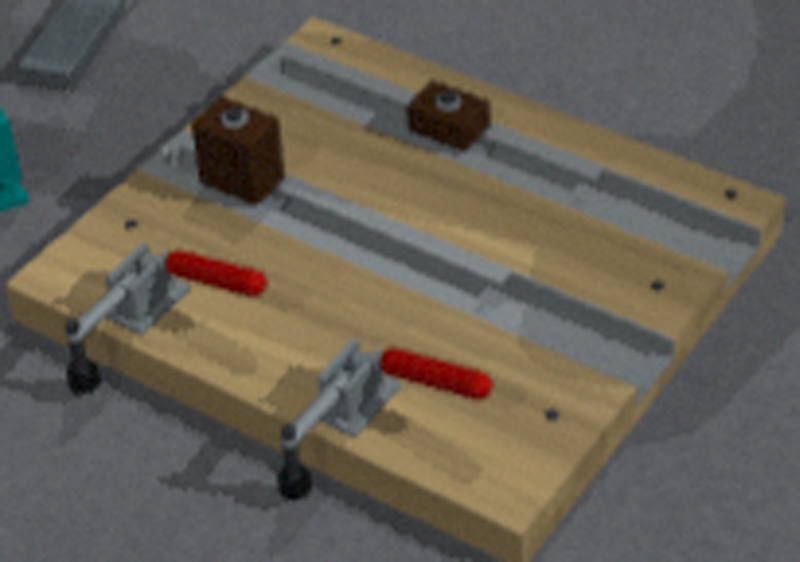

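The crops confirm it. The tall dark block is in the far slot, nearer the clamps: nut at top (378,199.5), scene (250,169.5). The other dark block is clearly low. The open, wide-lipped ends are on the left in the top view (world +y). Next I'll triangulate these.

```bash
python3 - <<'E'
from h import *
np.set_printoptions(precision=4,suppress=True)
a=lambda u,v:('top0',262+(u+.5)/4-.5,140+(v+.5)/4-.5)
b=lambda u,v:('scene0',190+(u+.5)/3.9-.5,140+(v+.5)/3.9-.5)
for n,p,q in [('tallnut',(465,238),(235,116)),('lownut',(335,384),(448,98)),('sA',(112,135),(551,414)),('sB',(95,292),(657,286)),('sC',(80,419),(730,194)),('sD',(507,174),(130,224)),('sE',(487,459),(335,41)),
 ('lipend_far',(211,205),None),('lipend2',(207,252),None),('lipendlow',(197,348),None),('edge slot far',(68,190),None),('edge slot near',(60,243),None),('slot2 far',(52,337),None),('slot2 near',(45,389),None),('cornUL',(86,31),None),('cornUR',(552,75),None),('cornLR',(527,482),None),('cornLL',(39,436),None)]:
    if q: print(n,tri(a(*p),b(*q)),P(*a(*p)),P(*b(*q)))
    else: print(n,atz(*a(*p),.03),P(*a(*p)))
# tray inner corners from top picture, full frame
t=cv2.imread('pics/top0.png');s=cv2.imread('pics/scene0.png')
x=cv2.resize(t[188:278,162:240],None,fx=5,fy=5,interpolation=cv2.INTER_CUBIC);y=cv2.resize(s[190:290,418:528],None,fx=3.6,fy=3.6,interpolation=cv2.INTER_CUBIC)
h=max(x.shape[0],y.shape[0]);z=np.zeros((h,x.shape[1]+y.shape[1],3),np.uint8);z[:x.shape[0],:x.shape[1]]=x;z[:y.shape[0],x.shape[1]:]=y;cv2.imwrite('pics/c3.png',z);print(x.shape,z.shape)
E
```

```text
tallnut [ 0.6022 -0.2273  0.0849] [ 0.6021 -0.2273  0.0858] [ 0.6053 -0.2248  0.088 ]
lownut [ 0.5024 -0.1335  0.0571] [ 0.5017 -0.1327  0.0625] [ 0.5052 -0.1324  0.0596]
sA [0.6965 0.0267 0.0297] [0.6954 0.0271 0.0333] [0.6973 0.0264 0.0305]
sB [0.5768 0.0405 0.0282] [0.5757 0.0402 0.0351] [0.5838 0.0429 0.0354]
sC [0.4829 0.0514 0.0292] [0.4824 0.0518 0.0329] [0.4867 0.0519 0.0324]
sD [ 0.662  -0.2719  0.0287] [ 0.6607 -0.2705  0.0334] [ 0.663  -0.2716  0.0297]
sE [ 0.4479 -0.2467  0.0285] [ 0.4472 -0.2449  0.034 ] [ 0.4489 -0.2471  0.0293]
lipend_far [ 0.641  -0.0466  0.03  ] [ 0.6429 -0.0467  0.021 ]
lipend2 [ 0.6052 -0.043   0.03  ] [ 0.6078 -0.0431  0.0157]
lipendlow [ 0.5334 -0.0344  0.03  ] [ 0.5334 -0.0344  0.0301]
edge slot far [0.6542 0.0605 0.03  ] [0.6539 0.0604 0.0312]
edge slot near [0.6138 0.0665 0.03  ] [0.614  0.0665 0.0294]
slot2 far [0.5434 0.0724 0.03  ] [0.5452 0.0737 0.0159]
slot2 near [0.5051 0.0776 0.03  ] [0.5053 0.0778 0.0275]
cornUL [0.7787 0.0468 0.03  ] [ 0.7893  0.049  -0.0023]
cornUR [ 0.739  -0.3104  0.03  ] [ 0.748  -0.3174 -0.0006]
cornLR [ 0.4299 -0.2744  0.03  ] [ 0.4309 -0.2801  0.0015]
cornLL [0.4708 0.082  0.03  ] [0.4726 0.0848 0.0025]
(450, 390, 3) (450, 786, 3)
```

View pics/c3.png

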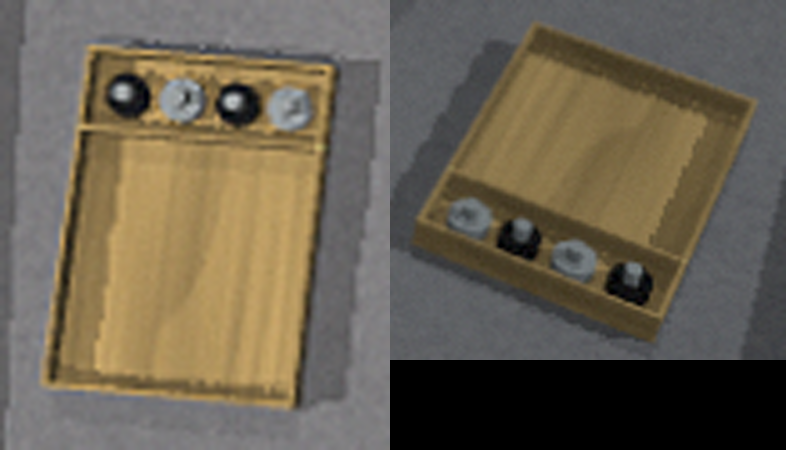

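Tray compartment rim corners (c3): left view (80,128), (322,146), (47,383), (294,404); right view (449,176), (683,258), (535,26), (756,100). The compartment is empty. Now I'll hover over the tall stop and check with the wrist camera.

```bash
python3 - <<'E'
from h import *
np.set_printoptions(precision=4,suppress=True)
a=lambda u,v:('top0',162+(u+.5)/5-.5,188+(v+.5)/5-.5)
b=lambda u,v:('scene0',418+(u-390+.5)/3.6-.5,190+(v+.5)/3.6-.5)
c=[tri(a(*p),b(*q)) for p,q in [((80,128),(683,258)),((322,146),(449,176)),((294,404),(535,26)),((47,383),(756,100))]]
print(np.array(c),np.mean(c,0))
print(atz(*a(186,265),.022), P(*a(190,270)), P(*b(590,150)))
yaw=np.arctan2(.9933,.1156)
for y in (yaw,yaw-np.pi):
    for p in ([.602,-.227,.2],[.602,-.227,.046],[.63,.01,.046],[.63,.01,.2],[*np.mean(c,0)[:2],.034]):
        print(y,inverse_kinematics(p,[np.pi,0,y]))
print(observe()['tcp_rot'])
q=[(y,inverse_kinematics([.602,-.227,.24],[np.pi,0,y])) for y in (yaw,yaw-np.pi)]
y=min([k for k in q if k[1] is not None],key=lambda k:abs(k[1][5]))[0]
movep([.602,-.227,.24],[np.pi,0,y]); save('wrist','w1')
move_l([.602,-.187,.24]); save('wrist','w2')
o=observe();print(y,o['time_s'],o['eef_pos'],o['tcp_rot'],get_calibration('wrist')['world_from_camera'])
x=[cv2.imread(f'pics/{n}.png') for n in('w1','w2')]
cv2.imwrite('pics/w12.png',np.vstack([cv2.resize(i,(480,300)) for i in x]))
E
```

```text
[[0.5812 0.3647 0.0218]
 [0.569  0.2198 0.0153]
 [0.4157 0.2335 0.0187]
 [0.4293 0.38   0.0219]] [0.4988 0.2995 0.0194]
[0.4981 0.2981 0.022 ] [0.4966 0.3003 0.005 ] [0.4994 0.2934 0.0046]
1.4549377787456292 [-0.4831  0.2856  1.508   0.      1.348  -0.3672]
1.4549377787456292 [-0.4831  0.449   1.6075  0.      1.0851 -0.3672]
1.4549377787456292 [-0.1092  0.4215  1.6453 -0.      1.0747  0.0067]
1.4549377787456292 [-0.1092  0.2547  1.5454 -0.      1.3415  0.0067]
1.4549377787456292 [ 0.4052  0.3398  1.7817 -0.      1.0201  0.5211]
-1.6866548748441639 None
-1.6866548748441639 None
-1.6866548748441639 None
-1.6866548748441639 None
-1.6866548748441639 [ 0.4052  0.3398  1.7817  0.      1.0201 -2.6205]
[-3.1398 -0.0002  0.4228]
1.4549377787456292 2.3917 [ 0.602  -0.1876  0.2402] [3.1413 0.0008 1.4551] [[ 0.9934 -0.1099 -0.0335  0.6089]
 [-0.1149 -0.951  -0.2869 -0.1158]
 [-0.0003  0.2889 -0.9574  0.3823]
 [ 0.      0.      0.      1.    ]]
```

View pics/w12.png

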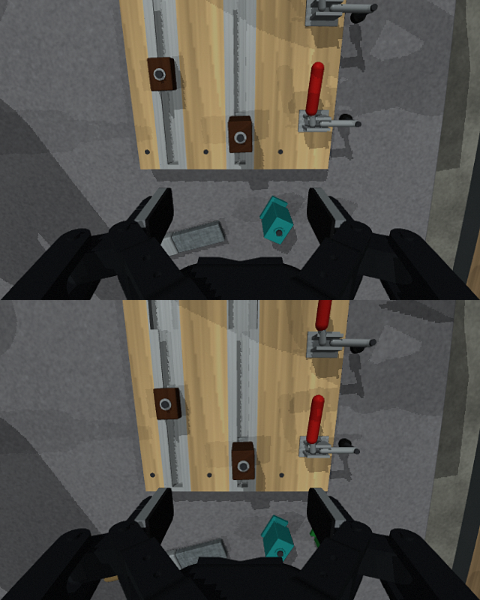

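The wrist views show the tall stop's nut at (320,184) in w1 and (324,221.5) in w2. Its slot is clear up to the open end. I'll triangulate and grasp.

```bash
python3 - <<'E'
from h import *
np.set_printoptions(precision=4,suppress=True)
def nut(fn,u,v):  # refine: centroid of light-coloured nut (greyish pixels)
    im=np.load(f'pics/{fn}.npz')['im'][v-11:v+12,u-11:u+12].astype(int)
    m=(im[...,2]>90); ys,xs=np.nonzero(m); return fn,u-11+xs.mean(),v-11+ys.mean()
n1,n2=nut('w1',320,184),nut('w2',324,221)
print(n1,n2,tri(n1,n2),P(*n1),P(*n2),'hand',tri(('w1',320,184),('w2',324,221.5)))
# slot line from wrist depth-free screws skipped; exit estimate
n=np.mean([P(*n1),P(*n2)],0); print(n)
g=np.array([.6022,-.2273])*.5+n[:2]*.5; print('grasp',g)
rot=[np.pi,0,np.arctan2(.9933,.1156)]
gripper_to(.085)
move_l([*g,.15],rotation=rot)
print(move_l([*g,.047],feed=.08,max_force=8))
gripper_to(.02,f_grip=40)
o=observe();print(o['time_s'],o['eef_pos'],o['opening'],o['grasp_force'],o['ft_force'])
E
```

```text
('w1', np.float64(319.62), np.float64(182.2)) ('w2', np.float64(323.5731707317073), np.float64(219.8780487804878)) [ 0.5995 -0.2292  0.0808] [ 0.5997 -0.2276  0.0874] [ 0.5997 -0.2267  0.0873] hand [ 0.5997 -0.2312  0.0804]
[ 0.5997 -0.2272  0.0873]
grasp [ 0.601  -0.2272]
False
5.3833 [ 0.6011 -0.2273  0.0472] 0.03148477582407407 41.642889976501465 [-0.8519  0.4691  1.7953]
```

```bash
python3 - <<'E'
from h import *
np.set_printoptions(precision=4,suppress=True)
p=np.array(observe()['eef_pos']); d=np.array([.1156,.9933,0])
for s in (.06,.12,.18,.239):
    r=move_l(p+d*s,feed=.08,max_force=15); o=observe()
    print(r,o['time_s'],o['eef_pos'],o['ft_force'],o['opening'])
    if r: break
save('wrist','w3');save('top','top3');save('scene','scene3')
t=cv2.imread('pics/top3.png')[130:272,255:405];s=cv2.imread('pics/scene3.png')[140:284,250:402]
cv2.imwrite('pics/c4.png',cv2.resize(np.vstack([cv2.resize(s,(150,142)),t]),None,fx=2.1,fy=2.1,interpolation=cv2.INTER_CUBIC))
cv2.imwrite('pics/c4.png',np.hstack([cv2.resize(s,(400,379)),cv2.resize(t,(400,379))]))
E
```

```text
False 6.2833 [ 0.6082 -0.1672  0.0472] [0.9659 2.0421 2.5795] 0.03143468437130973
False 7.1833 [ 0.6151 -0.1075  0.0473] [0.6068 1.4135 1.253 ] 0.031493980361585336
False 8.0833 [ 0.622  -0.0479  0.0473] [0.777  0.5031 1.3076] 0.03160129706961442
False 8.975 [0.6288 0.0107 0.0472] [0.4014 1.143  2.0668] 0.031373367213512755
```

View pics/c4.png

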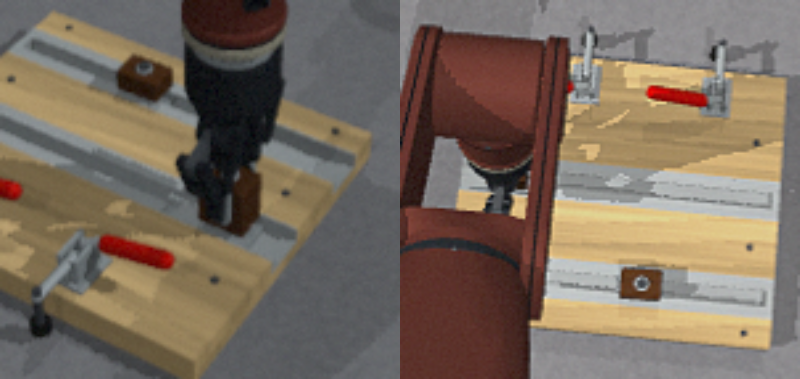

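The tall stop, gripped, stands in the open mouth of its slot (left view, about (235,200)). The low stop is unmoved. I'll lift with a force guard, then check.

```bash
python3 - <<'E'
from h import *
np.set_printoptions(precision=4,suppress=True)
def st(r):
    o=observe();print(r,o['time_s'],o['eef_pos'],o['ft_force'],o['opening'],o['grasp_force']);return r
p=np.array(observe()['eef_pos']); z=p[2]
r=st(move_l(p+[0,0,.035],feed=.04,max_force=10))
if not r:
    st(move_l([p[0],p[1],.14],feed=.1))
    st(move_l([.498,.298,.14],feed=.15))
    save('scene','scene4')
    s=cv2.imread('pics/scene4.png')[100:300,330:550]
    cv2.imwrite('pics/c5.png',cv2.resize(s,None,fx=2.8,fy=2.8,interpolation=cv2.INTER_CUBIC))
E
```

```text
False 10.15 [0.6285 0.0101 0.0819] [-0.3098 -0.9241 -1.7973] 0.0318396568170235 41.38860046863556
False 10.875 [0.6285 0.0101 0.1397] [ 0.3895  0.698  -2.4651] 0.03121478994264453 41.39584958553314
False 13.1333 [0.4983 0.2974 0.14  ] [ 0.2219 -0.7633 -1.1504] 0.03149553413912656 41.39626979827881
```

View pics/c5.png

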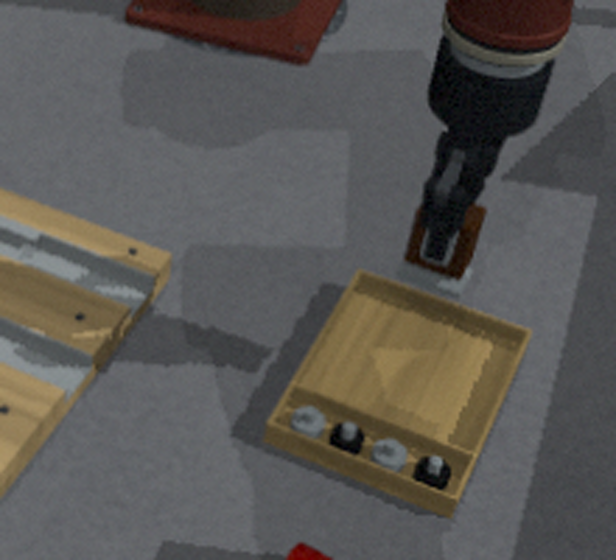

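The stop is out of the slot, upright in the gripper and above the compartment. I'll set it down with a force guard.

```bash
python3 - <<'E'
from h import *
np.set_printoptions(precision=4,suppress=True)
def st(r):
    o=observe();print(r,o['time_s'],o['eef_pos'],o['ft_force'],o['opening']);return r
st(move_l([.498,.298,.050],feed=.1,max_force=12))
hold(.2)
r=st(move_l([.498,.298,.031],feed=.015,max_force=6))
if r:
    gripper_to(.036); gripper_to(.06); hold(.2); st(0)
    move_l([.498,.298,.16],feed=.08); hold(.3)
    movep([.45,-.1,.3],[np.pi,0,1.455])
    save('top','top6');save('scene','scene6')
    t=cv2.imread('pics/top6.png')[130:280,160:410];s=cv2.imread('pics/scene6.png')[140:290,230:530]
    cv2.imwrite('pics/c6.png',np.vstack([cv2.resize(t,(500,300)),cv2.resize(s,(600,300))[:,:500]]) if 0 else np.vstack([cv2.resize(t,(500,300)),cv2.resize(s,(500,250))]))
E
```

```text
False 14.2333 [0.4987 0.2983 0.0508] [ 0.4219 -0.3    -1.6376] 0.031441242684645446
True 15.3583 [0.498  0.298  0.0352] [ 0.1526 -0.3225  4.3462] 0.03186532370335159
0 16.1417 [0.4969 0.2975 0.0341] [-0.4416 -0.1847 -0.1206] 0.06011083252018307
```

```bash
ls pics | grep 6
```

```text
c6.png
scene6.npz
scene6.png
top6.npz
top6.png
```

View pics/c6.png

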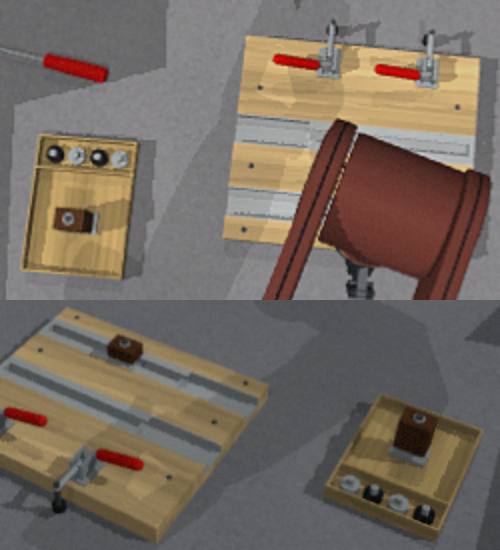

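The tall stop stands upright on its foot in the middle of the compartment: upper view (72,220), lower view (413,435). The low stop is still in its slot, and the arm is clear of everything.

```bash
python3 -c "
from plant import *
print(job_done())"
```

```text
the job is handed in; nothing more can be done
None
```

The tall stop block stands upright on its foot in the tray's large compartment, set down gently; the low stop stayed in its slot, and the job is handed in.

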